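# Bring the mixing pot under the thinner dispenser and pump a dose

### The job

Lift the steel mixing pot by its handle off the raised stand and set it down upright on the dispenser's plate, without dropping it, so that it ends up between the guides, against the back stop, with its mouth under the spout and its handle bar crosswise to the spout. Only when it stands there, let go of it and press the dispenser's plunger head right down to its stop, then let it spring back up. Do not disturb the orange blocks and the tin.

Things in the scene. Friction and masses are not known exactly. Their poses are not given: they have to be found in the camera images.
- pot: Open empty steel mixing pot, 0.3 to 0.55 kg, diameter 100, height 85, wall 3. A fixed hoop handle spans the mouth along the pot's x axis: uprights of 7 diameter at x = +-51.5 (from 66 up) carry a straight black grip bar. Origin: centre of the underside, z up. Starts in the stand's dish. Pushed low on its side it slides with a few N
- grip (a point): Centre of the pot's grip bar, 140 above the pot's underside: 14 diameter, 66 long, along this x axis (either way round), free space of 55 between it and the rim
- stand: Fixed grey pedestal stand with a round dish on top, outer diameter 124, inner 116; the pot stands on the dish's floor 75 above the table, the dish's rim is 81 above it. Origin: centre of its foot on the table, z up
- station: Fixed dispenser station: flat aluminium plate 140 (x) by 360 (y -185 to +175), top 6 above the table. Origin: on the table under the pot's final place. Pot enters from +y: clear plate y +45 to +175, then guides 20 high, 108 apart for y -50 to 0, flaring to about 132 at y +43; back stop face at y -51. White dispenser bottle behind it: axis y -122, diameter 96, black collar to height 194
- seat (a point): Point on the plate's top (6 above the table) where the centre of the pot's underside belongs, 1 short of touching the back stop. Axes as the station's: -y leads to the stop, x is crosswise. A gripper on the handle from above may meet the spout before the pot is home: the pot can be set down at y +110 and pushed home by its side
- spout (a point): Lowest point of the fixed steel spout, 165 above the table, over station y -28. The spout is 10 thick, runs level at height 184 from the collar along +y and turns down here; it clears a seated pot's handle bar by 12 in height and stands 28 from the bar's axis
- plunger_top (a point): Centre of the top face of the black plunger head, a disc of diameter 46 and 14 thick on top of the dispenser, 246 above the table when up; moves down with it. Axes as the station's
- plunger (a joint): Plunger travel in m: 0 up at rest, 0.014 pressed down to its stop. A spring pushes back with about 3.5 N at the top and 8.5 N at the stop
- block_a: Orange plastic block, 70 cube, loose bystander. Origin: centre of its underside
- block_b: Another such orange block, 70 cube, loose bystander. Origin: centre of its underside
- tin: Closed tin, diameter 76, 95 high, loose bystander. Origin: centre of its underside
Mind the look-alikes: they are no part of the job. What is shaped like the pot but red is not meant.

How it is judged (in metres and radians):
On the way, in this order (a step that is already met when the one before it is completed fails the run):
1. the pot is lifted clear of the stand (z of pot in the frame of stand above 0.1 m), for 0.1 s.
2. the pot stands upright and released at its place on the plate, against the stop, under the spout, handle crosswise (horizontal distance between pot and seat below 0.012 m and z of pot in the frame of station below 0.012 m and angle between pot's own z axis and vertical below 0.1 rad and angle between the x axis of pot and the x axis of station, either way round below 0.5 rad and linear speed of pot below 0.02 m/s and contact force between the fingers and pot below 0.1 N), for 0.2 s.
3. the plunger is pressed down to its stop while the pot stands under the spout (value of joint plunger above 0.0125 m and horizontal distance between pot and seat below 0.012 m), for 0.05 s.
At the end, for the whole second after the job is handed in: The pot stands still and upright (within 0.1 rad) on the plate, its centre within 12 mm of the seat point, its handle bar within 0.5 rad of the station's x axis; the plunger has been down to its stop (over 12.5 of 14 mm) and is up again (under 3 mm) (horizontal distance between pot and seat below 0.012 m and z of pot in the frame of station below 0.012 m and angle between pot's own z axis and vertical below 0.1 rad and angle between the x axis of pot and the x axis of station, either way round below 0.5 rad and linear speed of pot below 0.02 m/s and value of joint plunger below 0.003 m); the robot touches nothing.
It fails at once if an orange block or the tin is moved by more than 25 mm (distance of any of block_a, block_b, tin from where it was at the start of the episode above 0.025 m).
It fails at once if the pot is tipped by more than 0.6 rad (angle between pot's own z axis and vertical above 0.6 rad).
It fails at once if the pot is dropped: away from the stand it falls free more than 20 mm above the plate (contact force between pot and anything else below 0.02 N and horizontal distance between pot and stand above 0.03 m and height (world z) of pot above 0.026 m).
It fails at once if the plunger is pressed (over 8 mm) while the pot is not at its place under the spout (value of joint plunger above 0.008 m and horizontal distance between pot and seat above 0.02 m).
It also fails if it takes over 72 s, if anything falls off the work surface, if the arm or the gripper's body presses on something with over 40 N, if the wrist force passes 120 N, or if a joint passes its speed limit or range.

### The arm

A 7-joint arm with a two-finger parallel gripper is mounted at the origin on the work surface. World frame = base frame: x ahead of the robot, y to its left, z up, the work surface at z = 0. Lengths are in mm, angles in rad, forces in N, time in s.
With the tool pointing down it reaches from about 425 to 950 mm from the base axis. Payload 4.7 kg.
Tool frame: the origin (TCP) lies on the centre line of the jaws, within the pads' length; the fingertips stand 22 mm ahead of it and the grasp point (between the pads) lies 3 mm ahead of it (manip.nose_length is the z of the fingertips in the tool frame, in mm); z points along the fingers, y is the line along which they close (so a half turn about z gives the same grasp; the last joint's range is limited). The gripper opens to 87 mm and grips with 3 to 60 N. Pads are 19 mm wide; open, the fingers measure 117 mm over their backs; the gripper's body (75 mm by 190 mm) begins 51 mm behind the grasp point.
Start: joints at [-1.236, 0.469, -0.049, 1.532, 0.024, 1.141, -0.082], TCP at [240.145, 630.854, 244.573] pointing down, gripper open.
Joint ranges: [-2.59, 2.59], [-0.33, 1.99], [-1.39, 1.29], [0.1, 2.45], [-1.04, 4.18], [0.21, 1.99], [-2.66, 2.66]. Speed limits (rad/s): [2.57, 2.57, 3.14, 3.14, 3.14, 3.14, 3.14].

### API

Orientations are given as a unit quaternion [w, x, y, z].
In Python, from cell import manip gives the robot as it stands. The module is installed in compiled form; this text tells all that it offers.
- The arm moves only by the tool send_rows, never from a script. Its arguments are lists of equal length, an entry for each row: "grip": the finger opening in m, from 0 to 0.087; "linear": the shift along the tool's x, y, z in normalised numbers (1 is 0.8 m), a list of three; "dr": the turn, a rotation vector about the tool's x, y, z in normalised numbers (1 is 2 pi rad), a list of three. In form: {"grip": [grip, ...], "linear": [[tx, ty, tz], ...], "dr": [[ax, ay, az], ...]}. A call has 1 to 8 rows; each row is the pose to reach, as a shift and turn from the pose commanded when the call began, along the tool's axes at that moment; what a row does not reach only later rows make up. A row lasts 1/12 s, in which the tool goes at most 41.7 mm and 7.16 degrees, less where a joint would pass 70% of its speed; a pose out of reach is approached as far as the arm can. A call with a gripper value outside its range is refused whole. The fingers move at their own pace and stop on an object; the grip force is fixed at half the most. Time passes only in rows, so rows that repeat a pose let the fingers close. It gives the time, the measured TCP pose, the force, the opening and the grip force at its end, in the units of the state.
- manip.observe(): the state, without advancing time (a new reading comes with each control period).
- manip.snapshot(name): name is "scene" or "top"; returns a dict with "color" (480x640x3 uint8, red, green, blue), "fx", "fy", "cx", "cy" (pixels), "k1" (the pictures are not rectified: a ray, as slopes to the right and down, at radius r is drawn at 1 + k1 r^2 times it, then the intrinsics apply), "R" (3x3) and "t" (3): a world point X has camera coordinates R X + t. Camera axes: x right, y down, z forward; pixel columns grow to the right and rows downward; lengths in mm; the calibration is good to about 2 mm. A picture is of the moment at which its call begins. There is no depth.
- manip.finish_job(): hands the job in; it is judged then, once.
The state is a dict: "t": time; "qpos": joint angles; "qd": joint speeds; "joint_torque": joint torques, N m; "position": TCP position; "orientation": TCP orientation; "contact_force": force on the tool from outside, world axes, zero at the start; "wrist_torque": the same for the moment, N m; "width": finger opening in mm; "grasp_force": force on a finger pad.
Only numpy, scipy, OpenCV 4.12 (cv2) and the standard library are available. Lean on these libraries where they do the work, as an engineer would, in place of code of your own. Each camera call takes 0.05 s, during which the arm holds its last target. There are 200 camera calls.

## Working session

There is one attempt and no reset: what is moved stays moved. The work goes in short steps, Python scripts to look and compute and a tool call to move; the robot and the scene stay as the last step left them, time stands still between calls to the robot, and variables do not carry over. Pictures are saved under pics/ and viewed, at most 10 in all, crops included, and the job is handed in when it is done.

Besides the shell and the picture viewer there is one more tool, called after "Request:" as name(argument=value, ...) on one line, values as JSON. send_rows: Moves the arm, as the interface text tells. Its arguments: {"type":"object","properties":{"grip":{"type":"array"},"linear":{"type":"array"},"dr":{"type":"array"}},"required":["grip","linear","dr"]}

```bash
mkdir -p pics
cat > h.py <<'E'
import numpy as np, cv2
from cell import manip
from scipy.spatial.transform import Rotation as Ro
def snap(n,f=None):
    s=manip.snapshot(n)
    if f: cv2.imwrite('pics/'+f,cv2.cvtColor(s['color'],cv2.COLOR_RGB2BGR))
    return s
def proj(s,X):
    c=np.atleast_2d(X)@np.array(s['R']).T+np.array(s['t']); p=c[:,:2]/c[:,2:]
    p=p*(1+s['k1']*(p**2).sum(1,keepdims=True)); return p*[s['fx'],s['fy']]+[s['cx'],s['cy']]
def ray(s,uv):
    d=(np.array(uv,float)-[s['cx'],s['cy']])/[s['fx'],s['fy']]; p=d.copy()
    for _ in range(30): p=d/(1+s['k1']*(p@p))
    R=np.array(s['R']); return -R.T@np.array(s['t']), R.T@np.r_[p,1]
def atz(s,uv,z):
    o,d=ray(s,uv); return o+d*(z-o[2])/d[2]
def state():
    o=manip.observe(); q=o['orientation']; R=Ro.from_quat([q[1],q[2],q[3],q[0]]).as_matrix()
    return o,np.array(o['position']),R
E
python3 - <<'E'
from h import *
for n in('scene','top'):
    s=snap(n,n+'0.png'); print(n,-np.array(s['R']).T@s['t'])
o,p,R=state();print(p,R.round(3),o['t'],o['contact_force'])
E
```

```text
scene [1203.11094254 -207.68453043 1002.91517497]
top [ 407.79232786  113.42385469 1174.02005607]
[239.96999489 630.36695898 243.60234044] [[-0.935  0.356 -0.001]
 [ 0.356  0.935 -0.002]
 [-0.    -0.002 -1.   ]] 0.1 [-0.26914211  0.40187385  0.03635197]
```

View pics/scene0.png

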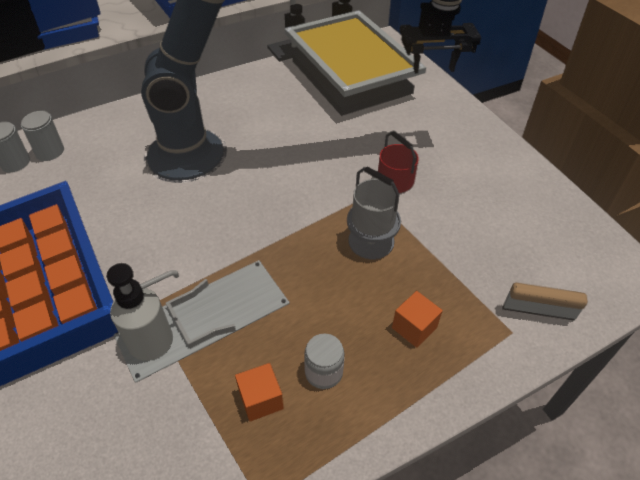

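View pics/top0.png

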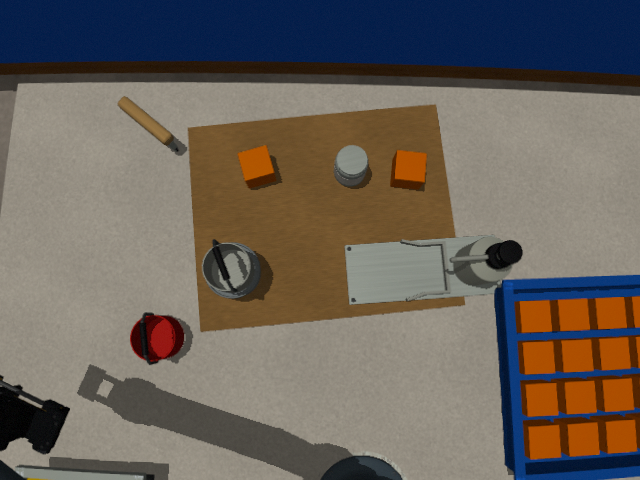

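The scene view shows the pot on its stand at about (372,215), the station plate at about (215,310), and the plunger at (120,275). In the top view the pot is at (230,270), the plate runs from (346,275) to (500,265), and the plunger is at about (508,252). I need crops at higher magnification.

Run:
```python
from h import *
a=cv2.imread('pics/top0.png');b=cv2.imread('pics/scene0.png')
def t(im,x,y,w,h):
    c=cv2.resize(im[y:y+h,x:x+w],(400,300),interpolation=cv2.INTER_CUBIC);k=400/w
    for g in range(-(-x//10)*10,x+w,10):
        cv2.line(c,(int((g-x+.5)*k),0),(int((g-x+.5)*k),6 if g%50 else 14),(0,255,255),1)
    for g in range(-(-y//10)*10,y+h,10):
        cv2.line(c,(0,int((g-y+.5)*k)),(6 if g%50 else 14,int((g-y+.5)*k)),(0,255,255),1)
    return c
m=np.vstack([np.hstack([t(a,190,225,100,75),t(b,320,160,133,100)]),np.hstack([t(a,340,200,200,150),t(b,100,250,200,150)])])
cv2.imwrite('pics/m.png',m)
```

```text
(no output)
```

View pics/m.png

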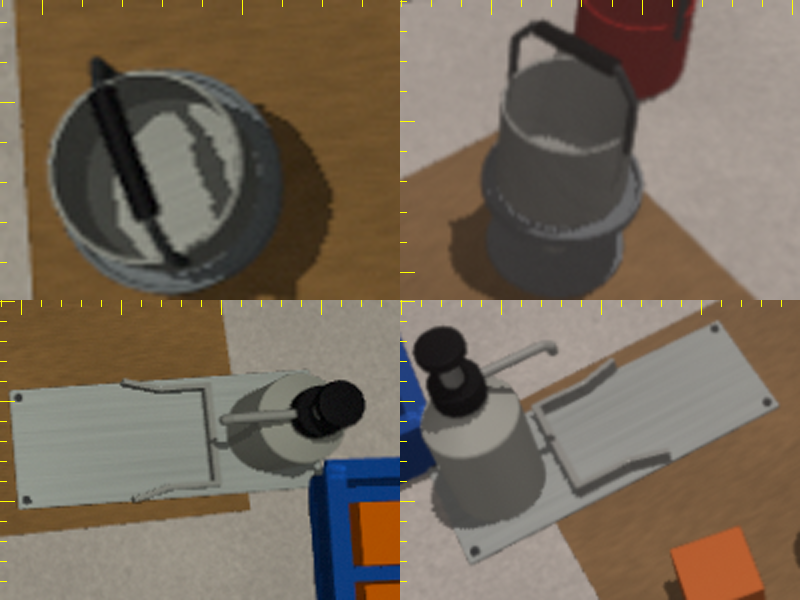

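```bash
cat > fit.py <<'E'
from h import *
from scipy.optimize import least_squares
T=snap('top');S=snap('scene')
st=[(T,(344.75,246.25),(70,175,6)),(T,(349.75,303.75),(-70,175,6)),(S,(258,260.25),(-70,175,6)),(S,(288.75,302.25),(70,175,6)),(S,(134.75,381.25),(70,-185,6)),(T,(510.2,250.5),(0,-122,246)),(S,(119.7,271),(0,-122,246)),(T,(451,259.5),(0,-28,165)),(S,(176,275),(0,-28,165))]
pt=[(T,(212.5,246.5),(33,0,215)),(T,(226.5,278.2),(-33,0,215)),(S,(365,167.8),(-33,0,215)),(S,(392,182.8),(33,0,215)),(T,(226,267),(0,0,160))]
def fit(L,x0):
    def r(v):
        c,s=np.cos(v[2]),np.sin(v[2]);o=[]
        for cam,uv,m in L:
            X=[v[0]+c*m[0]-s*m[1],v[1]+s*m[0]+c*m[1],m[2]]; o.append(proj(cam,X)[0]-uv)
        return np.concatenate(o)
    q=least_squares(r,x0,loss='soft_l1',x_scale=[100,100,1]);print(q.x.round(3),r(q.x).reshape(-1,2).round(1).tolist());return q.x
if __name__=='__main__':
    fit(st,[430,0,0]);fit(pt,[430,300,0])
    for cam,uv,n in((T,(256,166),'blockA'),(T,(352,158),'tin'),(T,(410,165),'blockB'),(T,(160,338),'red')): print(n,atz(cam,uv,80).round())
E
python3 fit.py
```

```text
[ 5.29893e+02 -1.33769e+02  9.50000e-02] [[-0.5, -1.5], [-0.5, 0.7], [0.5, -1.3], [0.6, -0.8], [-0.2, 0.3], [1.0, 0.6], [-1.1, 0.9], [0.0, 0.4], [0.6, 1.4]]
[5.11388e+02 2.97029e+02 4.37000e-01] [[1.4, 0.9], [0.3, 0.3], [0.8, 0.7], [0.0, -1.0], [-0.7, -1.1]]
blockA [748. 253.  80.]
tin [771.  36.  80.]
blockB [758. -96.  80.]
red [359. 447.  80.]
```

```bash
cat >> h.py <<'E'
def go(x,y,z,a):
    o,p,R=state(); Y=np.array([np.cos(a),np.sin(a),0]);Z=np.array([0,0,-1.]);G=np.c_[np.cross(Y,Z),Y,Z]
    if (G[:,1]@R[:,1])<0: G=G@np.diag([-1,-1,1])
    l=R.T@(np.array([x,y,z])-p)/1000; dr=Ro.from_matrix(R.T@G).as_rotvec()
    print('t',o['t'],'p',p.round(1),'F',np.round(o['contact_force'],1),'w',o['width'],'lin',l.round(4),'dr',dr.round(4))
E
python3 -c "
from h import *
go(511.4,297,290,np.pi/2+.437)"
```

```text
t 0.2 p [240.1 630.5 243.9] F [-0.1 -0.2 -0.4] w 86.60512072809142 lin [-0.3723 -0.2152 -0.0458] dr [-1.200e-03 -5.000e-04 -8.008e-01]
```

The manual's scale: shifts go in shares of 0.8 m and turns go in shares of 2 pi rad. Converting my numbers, -0.238 m is -0.2975, -0.204 m is -0.255, -0.7 rad is -0.1114.

Request:
send_rows(grip=[0.087, 0.087, 0.087, 0.087, 0.087, 0.087, 0.087, 0.087], linear=[[0, 0, -0.05], [-0.0425, -0.025, -0.0575], [-0.085, -0.0488, -0.0575], [-0.1275, -0.0738, -0.0575], [-0.17, -0.0988, -0.0575], [-0.2125, -0.1225, -0.0575], [-0.255, -0.1475, -0.0575], [-0.2975, -0.1725, -0.0575]], dr=[[0, 0, 0], [0, 0, -0.0159], [0, 0, -0.0318], [0, 0, -0.0477], [0, 0, -0.0637], [0, 0, -0.0796], [0, 0, -0.0955], [0, 0, -0.1114]])

```text
t: 0.87
position: [414.3, 415.4, 290.5]
orientation: [-0.0, -0.17, 0.985, 0.0]
contact_force: [0.2, 0.5, 0.3]
width: 87.0
grasp_force: 0.0
```

```bash
python3 -c "
from h import *
go(511.4,297,290,np.pi/2+.437)"
```

```text
t 0.8667 p [414.3 415.4 290.5] F [0.2 0.5 0.3] w 86.99751939429889 lin [-0.0519 -0.1441  0.0005] dr [ 0.     -0.     -0.0957]
```

Converted, -0.144 m is -0.18, -0.128 m is -0.16, -0.096 rad is -0.0153.

Request:
send_rows(grip=[0.087, 0.087, 0.087, 0.087, 0.087, 0.087, 0.087], linear=[[-0.015, -0.0413, 0], [-0.03, -0.0825, 0], [-0.045, -0.1238, 0], [-0.0575, -0.16, 0], [-0.065, -0.18, 0], [-0.065, -0.18, 0], [-0.065, -0.18, 0]], dr=[[0, 0, -0.0048], [0, 0, -0.0095], [0, 0, -0.0153], [0, 0, -0.0153], [0, 0, -0.0153], [0, 0, -0.0153], [0, 0, -0.0153]])

```text
t: 1.45
position: [510.4, 297.6, 290.3]
orientation: [-0.0, -0.213, 0.977, 0.0]
contact_force: [-0.0, 0.9, -0.2]
width: 86.9
grasp_force: 0.0
```

```bash
python3 -c "
from h import *
go(511.4,297,218,np.pi/2+.437)
snap('top','a.png');s=snap('scene','b.png')
a=cv2.imread('pics/top0.png')
a=cv2.imread('pics/a.png')[210:310,160:290];b=cv2.imread('pics/b.png')[110:210,310:440]
cv2.imwrite('pics/m2.png',np.hstack([cv2.resize(a,(400,308)),cv2.resize(b,(400,308))]))"
```

```text
t 1.45 p [510.4 297.6 290.3] F [-0.   0.9 -0.2] w 86.90034806609836 lin [-0.0007 -0.001   0.0723] dr [ 0.0004 -0.0005 -0.0072]
```

View pics/m2.png

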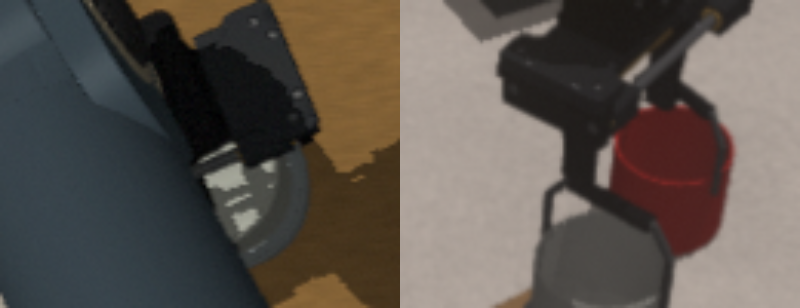

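The top crop shows the gripper over the pot. In the scene crop the fingers are on either side of the bar, which runs from about (575,185) to (650,220). I'll lower the tool and close.

Converted, 0.072 m is 0.09, -0.001 m is -0.0013, -0.007 rad is -0.0011.

Request:
send_rows(grip=[0.087, 0.087, 0.087, 0.087, 0.087, 0.087], linear=[[-0.0013, -0.0013, 0.025], [-0.0013, -0.0013, 0.05], [-0.0013, -0.0013, 0.0688], [-0.0013, -0.0013, 0.0838], [-0.0013, -0.0013, 0.09], [-0.0013, -0.0013, 0.09]], dr=[[0, 0, -0.0011], [0, 0, -0.0011], [0, 0, -0.0011], [0, 0, -0.0011], [0, 0, -0.0011], [0, 0, -0.0011]])

```text
t: 2.05
position: [510.2, 298.7, 217.4]
orientation: [-0.001, -0.219, 0.976, -0.0]
contact_force: [-0.6, 0.2, -0.0]
width: 87.6
grasp_force: 0.0
```

Request:
send_rows(grip=[0.06, 0.045, 0.03, 0.02, 0.0, 0.0, 0.0, 0.0], linear=[[0, 0, 0], [0, 0, 0], [0, 0, 0], [0, 0, 0], [0, 0, 0], [0, 0, 0], [0, 0, 0], [0, 0, 0]], dr=[[0, 0, 0], [0, 0, 0], [0, 0, 0], [0, 0, 0], [0, 0, 0], [0, 0, 0], [0, 0, 0], [0, 0, 0]])

```text
t: 2.72
position: [511.4, 297.9, 218.6]
orientation: [0.0, -0.218, 0.976, 0.0]
contact_force: [-0.5, -0.0, -0.9]
width: 41.5
grasp_force: 0.0
```

Request:
send_rows(grip=[0.0, 0.0, 0.0, 0.0], linear=[[0, 0, 0], [0, 0, 0], [0, 0, 0], [0, 0, 0]], dr=[[0, 0, 0], [0, 0, 0], [0, 0, 0], [0, 0, 0]])

```text
t: 3.05
position: [511.5, 297.7, 218.6]
orientation: [0.0, -0.218, 0.976, -0.0]
contact_force: [0.6, -2.1, 1.6]
width: 15.0
grasp_force: 0.8
```

Request:
send_rows(grip=[0.0, 0.0, 0.0, 0.0, 0.0, 0.0], linear=[[0, 0, 0], [0, 0, 0], [0, 0, 0], [0, 0, 0], [0, 0, 0], [0, 0, 0]], dr=[[0, 0, 0], [0, 0, 0], [0, 0, 0], [0, 0, 0], [0, 0, 0], [0, 0, 0]])

```text
t: 3.55
position: [511.6, 297.8, 218.6]
orientation: [0.0, -0.218, 0.976, -0.0]
contact_force: [2.3, -1.0, 0.6]
width: 12.6
grasp_force: 29.9
```

Converted, -0.05 m is -0.0625, -0.045 m is -0.0563.

Request:
send_rows(grip=[0.0, 0.0, 0.0, 0.0, 0.0, 0.0, 0.0, 0.0], linear=[[0, 0, -0.0063], [0, 0, -0.0188], [0, 0, -0.0313], [0, 0, -0.0438], [0, 0, -0.0563], [0, 0, -0.0625], [0, 0, -0.0625], [0, 0, -0.0625]], dr=[[0, 0, 0], [0, 0, 0], [0, 0, 0], [0, 0, 0], [0, 0, 0], [0, 0, 0], [0, 0, 0], [0, 0, 0]])

```text
t: 4.22
position: [511.4, 298.0, 268.9]
orientation: [0.0, -0.218, 0.976, 0.0]
contact_force: [0.1, 0.5, -4.6]
width: 12.9
grasp_force: 29.9
```

```bash
python3 -c "
from h import *
go(519.5,-24.3,268,np.pi/2+.095)"
```

```text
t 4.2167 p [511.4 298.  268.9] F [ 0.1  0.5 -4.6] w 12.866739108600227 lin [ 0.1297 -0.2951  0.0008] dr [0.0004 0.0006 0.3442]
```

Lifted (4.6 N). Next I carry it over gently.

Converted, -0.102 m is -0.1275, -0.087 m is -0.1088, 0.13 rad is 0.0207.

Request:
send_rows(grip=[0.0, 0.0, 0.0, 0.0, 0.0, 0.0, 0.0, 0.0], linear=[[0.0025, -0.0063, 0], [0.0075, -0.0175, 0], [0.015, -0.0338, 0], [0.0225, -0.0525, 0], [0.0313, -0.0713, 0], [0.04, -0.09, 0], [0.0475, -0.1088, 0], [0.0563, -0.1275, 0]], dr=[[0, 0, 0.0008], [0, 0, 0.0032], [0, 0, 0.0056], [0, 0, 0.008], [0, 0, 0.0111], [0, 0, 0.0143], [0, 0, 0.0175], [0, 0, 0.0207]])

```text
t: 4.88
position: [514.2, 184.2, 268.7]
orientation: [0.0, -0.152, 0.988, 0.0]
contact_force: [1.3, -0.3, -3.7]
width: 13.3
grasp_force: 29.9
```

```bash
python3 -c "
from h import *
go(519.5,-24.3,268,np.pi/2+.095)"
```

```text
t 4.8833 p [514.2 184.2 268.7] F [ 1.3 -0.3 -3.7] w 13.252344556343427 lin [ 0.0578 -0.2004  0.0006] dr [0.     0.0004 0.211 ]
```

Converted, -0.134 m is -0.1675, -0.117 m is -0.1463, 0.15 rad is 0.0239.

Request:
send_rows(grip=[0.0, 0.0, 0.0, 0.0, 0.0, 0.0, 0.0, 0.0], linear=[[0.005, -0.0188, 0], [0.0113, -0.0388, 0], [0.0175, -0.06, 0], [0.0238, -0.0813, 0], [0.03, -0.1025, 0], [0.0363, -0.125, 0], [0.0425, -0.1463, 0], [0.0488, -0.1675, 0]], dr=[[0, 0, 0.0024], [0, 0, 0.0048], [0, 0, 0.008], [0, 0, 0.0111], [0, 0, 0.0143], [0, 0, 0.0175], [0, 0, 0.0207], [0, 0, 0.0239]])

```text
t: 5.55
position: [517.7, 45.0, 268.6]
orientation: [0.0, -0.078, 0.997, 0.0]
contact_force: [0.2, 0.3, -3.6]
width: 12.8
grasp_force: 29.9
```

```bash
python3 -c "
from h import *
go(519.5,-24.3,268,np.pi/2+.095)"
```

```text
t 5.55 p [517.7  45.  268.6] F [ 0.2  0.3 -3.6] w 12.808919250128424 lin [ 0.009  -0.0687  0.0006] dr [0.     0.0001 0.0619]
```

Converted, -0.069 m is -0.0863, 0.009 m is 0.0113, 0.062 rad is 0.0099.

Request:
send_rows(grip=[0.0, 0.0, 0.0, 0.0, 0.0, 0.0, 0.0, 0.0], linear=[[0.0025, -0.0188, 0], [0.005, -0.0375, 0], [0.0075, -0.055, 0], [0.0088, -0.0688, 0], [0.01, -0.0788, 0], [0.0113, -0.0838, 0], [0.0113, -0.0863, 0], [0.0113, -0.0863, 0]], dr=[[0, 0, 0.0032], [0, 0, 0.0048], [0, 0, 0.0064], [0, 0, 0.008], [0, 0, 0.0099], [0, 0, 0.0099], [0, 0, 0.0099], [0, 0, 0.0099]])

```text
t: 6.22
position: [519.8, -22.5, 268.5]
orientation: [0.0, -0.049, 0.999, 0.0]
contact_force: [0.8, -0.2, -4.0]
width: 12.8
grasp_force: 29.9
```

```bash
python3 -c "
from h import *
go(519.5,-24.3,149.5,np.pi/2+.095)
snap('top','c.png');s=snap('scene','d.png')
a=cv2.imread('pics/c.png')[180:360,300:540];b=cv2.imread('pics/d.png')[180:360,110:350]
cv2.imwrite('pics/m3.png',np.hstack([cv2.resize(a,(400,300)),cv2.resize(b,(400,300))]))"
```

```text
t 6.2167 p [519.8 -22.5 268.5] F [ 0.8 -0.2 -4. ] w 12.826948361719552 lin [ 0.0005 -0.0018  0.119 ] dr [0.0003 0.     0.0025]
```

View pics/m3.png

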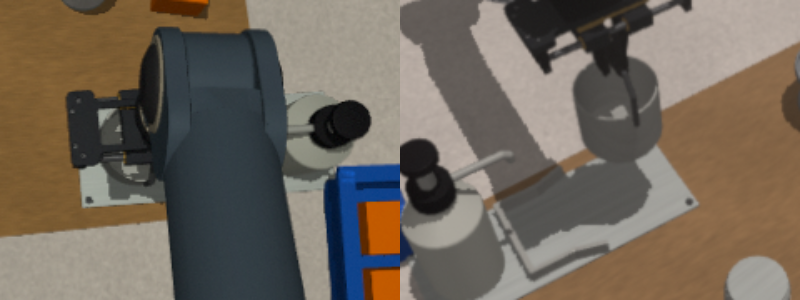

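The pot hangs level over the clear part of the plate (scene crop about (620,110)), and the arm is clear of the spout and bottle. I'll lower it now.

Request:
send_rows(grip=[0.0, 0.0, 0.0, 0.0, 0.0, 0.0, 0.0, 0.0], linear=[[0, -0.0013, 0.0125], [0, -0.0025, 0.035], [0, -0.0025, 0.0575], [0, -0.0025, 0.08], [0, -0.0025, 0.1025], [0, -0.0025, 0.12], [0, -0.0025, 0.1325], [0, -0.0025, 0.14]], dr=[[0, 0, 0], [0, 0, 0], [0, 0, 0], [0, 0, 0], [0, 0, 0], [0, 0, 0], [0, 0, 0], [0, 0, 0]])

```text
t: 6.98
position: [519.2, -24.1, 154.8]
orientation: [-0.001, -0.049, 0.999, 0.0]
contact_force: [0.1, -0.1, -3.9]
width: 12.6
grasp_force: 29.9
```

Converted, 0.0065 m is 0.0081, 0.006 m is 0.0075.

Request:
send_rows(grip=[0.0, 0.0, 0.0, 0.0, 0.0], linear=[[0, 0, 0.0025], [0, 0, 0.005], [0, 0, 0.0075], [0, 0, 0.0081], [0, 0, 0.0081]], dr=[[0, 0, 0], [0, 0, 0], [0, 0, 0], [0, 0, 0], [0, 0, 0]])

```text
t: 7.4
position: [520.2, -24.6, 150.4]
orientation: [0.0, -0.049, 0.999, 0.0]
contact_force: [-0.5, -0.2, -3.6]
width: 13.3
grasp_force: 29.9
```

Converted, 0.001 m is 0.0013.

Request:
send_rows(grip=[0.0, 0.0, 0.0], linear=[[0, 0, 0.0013], [0, 0, 0.0013], [0, 0, 0.0013]], dr=[[0, 0, 0], [0, 0, 0], [0, 0, 0]])

```text
t: 7.65
position: [520.3, -24.6, 149.4]
orientation: [0.001, -0.049, 0.999, 0.0]
contact_force: [-0.3, -0.3, -2.4]
width: 12.6
grasp_force: 29.9
```

Request:
send_rows(grip=[0.02, 0.03, 0.045, 0.06, 0.06, 0.06, 0.06, 0.06], linear=[[0, 0, 0], [0, 0, 0], [0, 0, 0], [0, 0, 0], [0, 0, 0], [0, 0, 0], [0, 0, 0], [0, 0, 0]], dr=[[0, 0, 0], [0, 0, 0], [0, 0, 0], [0, 0, 0], [0, 0, 0], [0, 0, 0], [0, 0, 0], [0, 0, 0]])

```text
t: 8.32
position: [519.9, -24.6, 149.0]
orientation: [0.0, -0.049, 0.999, 0.0]
contact_force: [-0.6, 1.3, 0.0]
width: 56.2
grasp_force: 0.0
```

Request:
send_rows(grip=[0.06, 0.06, 0.06, 0.06, 0.06, 0.06, 0.06], linear=[[0, 0, -0.0125], [0, 0, -0.0375], [0, 0, -0.0625], [0, 0, -0.0875], [0, 0, -0.1], [0, 0, -0.1], [0, 0, -0.1]], dr=[[0, 0, 0], [0, 0, 0], [0, 0, 0], [0, 0, 0], [0, 0, 0], [0, 0, 0], [0, 0, 0]])

```text
t: 8.9
position: [519.9, -24.6, 229.2]
orientation: [0.0, -0.049, 0.999, 0.0]
contact_force: [0.5, 0.0, -0.9]
width: 59.8
grasp_force: 0.0
```

```bash
python3 -c "
from h import *
s,c=np.sin(.095),np.cos(.095)
W=lambda x,y:(529.9+c*x-s*y,-133.8+s*x+c*y)
go(*W(0,215),225,.095)
go(*W(0,215),225,.095+np.pi)
print(state()[0]['qpos'])"
```

```text
t 8.9 p [519.9 -24.6 229.2] F [ 0.5  0.  -0.9] w 59.795667963031924 lin [0.0002 0.1053 0.0043] dr [-5.0000e-04  7.0000e-04 -1.5685e+00]
t 8.9 p [519.9 -24.6 229.2] F [ 0.5  0.  -0.9] w 59.795667963031924 lin [0.0002 0.1053 0.0043] dr [-5.0000e-04  7.0000e-04 -1.5685e+00]
[-0.18905958  0.23024472  0.18367482  1.92506308 -0.05013888  0.98983981
  1.68545403]
```

Converted, 0.105 m is 0.1313, 0.1 m is 0.125, 0.96 rad is 0.1528.

Request:
send_rows(grip=[0.06, 0.05, 0.04, 0.03, 0.03, 0.03, 0.03, 0.03], linear=[[0, 0.025, 0], [0, 0.05, 0], [0, 0.075, 0], [0, 0.1, 0], [0, 0.125, 0], [0, 0.1313, 0], [0, 0.1313, 0], [0, 0.1313, 0]], dr=[[0, 0, 0.0191], [0, 0, 0.0382], [0, 0, 0.0573], [0, 0, 0.0764], [0, 0, 0.0955], [0, 0, 0.1146], [0, 0, 0.1337], [0, 0, 0.1528]])

```text
t: 9.57
position: [508.6, 80.6, 227.3]
orientation: [-0.001, 0.42, 0.907, -0.001]
contact_force: [-0.6, -0.6, 0.6]
width: 31.4
grasp_force: 0.0
```

```bash
python3 -c "
from h import *
s,c=np.sin(.095),np.cos(.095)
W=lambda x,y:(529.9+c*x-s*y,-133.8+s*x+c*y)
go(*W(0,215),52,.095)
print(state()[0]['qpos'])
snap('top','e.png');snap('scene','f.png')
a=cv2.imread('pics/e.png')[180:360,300:540];b=cv2.imread('pics/f.png')[180:360,110:350]
cv2.imwrite('pics/m4.png',np.hstack([cv2.resize(a,(400,300)),cv2.resize(b,(400,300))]))"
```

```text
t 9.5667 p [508.6  80.6 227.3] F [-0.6 -0.6  0.6] w 31.382566689293462 lin [-0.0011  0.001   0.1753] dr [-3.400e-03 -5.000e-04  6.088e-01]
[-0.46326989  0.22637783  0.26445697  1.94026677 -0.07014827  0.98705543
  0.53740974]
```

View pics/m4.png

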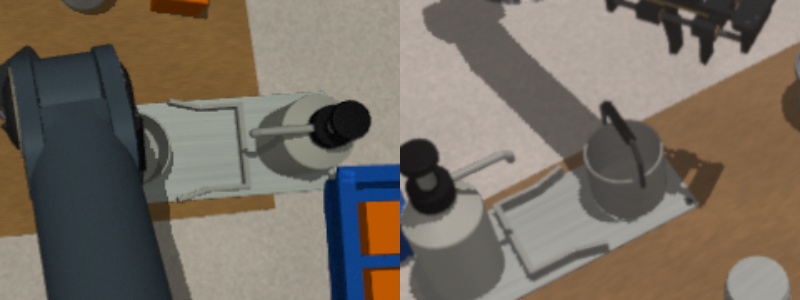

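The pot stands upright on the clear plate (scene crop about (625,170)). I'll finish the turn and go down behind it.

Converted, 0.12 m is 0.15, -0.001 m is -0.0013, 0.609 rad is 0.0969.

Request:
send_rows(grip=[0.03, 0.03, 0.03, 0.03, 0.03, 0.03, 0.03, 0.03], linear=[[-0.0013, 0.0013, 0], [-0.0013, 0.0013, 0], [-0.0013, 0.0013, 0], [-0.0013, 0.0013, 0], [-0.0013, 0.0013, 0.0375], [-0.0013, 0.0013, 0.075], [-0.0013, 0.0013, 0.1125], [-0.0013, 0.0013, 0.15]], dr=[[0, 0, 0.0191], [0, 0, 0.0382], [0, 0, 0.0573], [0, 0, 0.0764], [0, 0, 0.0969], [0, 0, 0.0969], [0, 0, 0.0969], [0, 0, 0.0969]])

```text
t: 10.33
position: [510.5, 79.6, 107.2]
orientation: [-0.0, 0.67, 0.742, -0.0]
contact_force: [0.1, -0.1, -0.1]
width: 29.7
grasp_force: 0.0
```

Request:
send_rows(grip=[0.03, 0.03, 0.03, 0.03, 0.03], linear=[[0, 0, 0.025], [0, 0, 0.0438], [0, 0, 0.0625], [0, 0, 0.0688], [0, 0, 0.0688]], dr=[[0, 0, 0], [0, 0, 0], [0, 0, 0], [0, 0, 0], [0, 0, 0]])

```text
t: 10.75
position: [509.7, 79.3, 52.3]
orientation: [-0.001, 0.671, 0.742, -0.002]
contact_force: [-0.1, 0.0, -0.3]
width: 30.2
grasp_force: 0.0
```

```bash
python3 -c "
from h import *
s,c=np.sin(.095),np.cos(.095)
W=lambda x,y:(529.9+c*x-s*y,-133.8+s*x+c*y)
go(*W(0,175),52,.095)
go(*W(0,58),52,.095)"
```

```text
t 10.75 p [509.7  79.3  52.3] F [-0.1  0.  -0.3] w 30.16564184375399 lin [-0.0391 -0.0003  0.0003] dr [-0.0042  0.0007  0.0057]
t 10.75 p [509.7  79.3  52.3] F [-0.1  0.  -0.3] w 30.16564184375399 lin [-0.1561 -0.001   0.0004] dr [-0.0042  0.0007  0.0057]
```

Converted, -0.061 m is -0.0763, -0.055 m is -0.0688, 0.005 rad is 0.0008.

Request:
send_rows(grip=[0.03, 0.03, 0.03, 0.03, 0.03, 0.03, 0.03, 0.03], linear=[[-0.0125, 0, 0], [-0.025, 0, 0], [-0.0375, 0, 0], [-0.0463, 0, 0], [-0.0538, 0, 0], [-0.0613, 0, 0], [-0.0688, 0, 0], [-0.0763, 0, 0]], dr=[[0, 0, 0.0008], [0, 0, 0.0008], [0, 0, 0.0008], [0, 0, 0.0008], [0, 0, 0.0008], [0, 0, 0.0008], [0, 0, 0.0008], [0, 0, 0.0008]])

```text
t: 11.42
position: [517.2, 20.6, 54.4]
orientation: [-0.001, 0.673, 0.74, 0.001]
contact_force: [0.6, 4.8, 2.9]
width: 29.9
grasp_force: 2.3
```

Converted, -0.048 m is -0.06, -0.042 m is -0.0525.

Request:
send_rows(grip=[0.03, 0.03, 0.03, 0.03, 0.03, 0.03, 0.03, 0.03], linear=[[-0.0075, 0, 0], [-0.015, 0, 0], [-0.0225, 0, 0], [-0.03, 0, 0], [-0.0375, 0, 0], [-0.045, 0, 0], [-0.0525, 0, 0], [-0.06, 0, 0]], dr=[[0, 0, 0], [0, 0, 0], [0, 0, 0], [0, 0, 0], [0, 0, 0], [0, 0, 0], [0, 0, 0], [0, 0, 0]])

```text
t: 12.08
position: [522.0, -28.0, 54.3]
orientation: [-0.0, 0.673, 0.74, 0.001]
contact_force: [-1.2, 5.1, 3.9]
width: 30.0
grasp_force: 2.7
```

```bash
python3 -c "
from h import *
s,c=np.sin(.095),np.cos(.095)
W=lambda x,y:(529.9+c*x-s*y,-133.8+s*x+c*y)
go(*W(0,57),52,.095)
snap('top','g.png');snap('scene','i.png')
a=cv2.imread('pics/g.png')[180:360,300:540];b=cv2.imread('pics/i.png')[180:360,110:350]
cv2.imwrite('pics/m5.png',np.hstack([cv2.resize(a,(400,300)),cv2.resize(b,(400,300))]))"
```

```text
t 12.0833 p [522.  -28.   54.3] F [-1.2  5.1  3.9] w 30.02959996067495 lin [-0.0491 -0.0022  0.0022] dr [ 0.0005 -0.0014  0.0001]
```

View pics/m5.png

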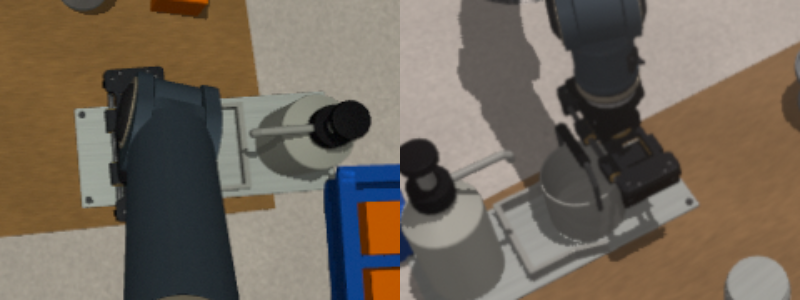

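The pot is upright and moving straight into the guides (scene crop about (580,195)), with about 5 N of push. I'll continue gently with a small sideways correction.

Request:
send_rows(grip=[0.03, 0.03, 0.03, 0.03, 0.03, 0.03, 0.03, 0.03], linear=[[-0.0063, -0.0006, 0], [-0.0125, -0.0013, 0], [-0.0188, -0.0019, 0], [-0.025, -0.0025, 0], [-0.0313, -0.0025, 0], [-0.0375, -0.0025, 0], [-0.0438, -0.0025, 0], [-0.05, -0.0025, 0]], dr=[[0, 0, 0], [0, 0, 0], [0, 0, 0], [0, 0, 0], [0, 0, 0], [0, 0, 0], [0, 0, 0], [0, 0, 0]])

```text
t: 12.85
position: [523.4, -67.6, 54.1]
orientation: [-0.001, 0.673, 0.74, 0.0]
contact_force: [-1.1, 5.5, 3.6]
width: 30.0
grasp_force: 2.8
```

Converted, -0.004 m is -0.005, -0.002 m is -0.0025.

Request:
send_rows(grip=[0.03, 0.03], linear=[[-0.0025, 0, 0], [-0.005, 0, 0]], dr=[[0, 0, 0], [0, 0, 0]])

```text
t: 13.02
position: [523.8, -71.9, 54.1]
orientation: [-0.001, 0.673, 0.74, 0.0]
contact_force: [0.2, 5.6, 3.6]
width: 30.1
grasp_force: 2.9
```

Request:
send_rows(grip=[0.03, 0.03], linear=[[-0.0025, 0, 0], [-0.0038, 0, 0]], dr=[[0, 0, 0], [0, 0, 0]])

```text
t: 13.18
position: [524.0, -74.8, 54.1]
orientation: [-0.001, 0.673, 0.74, 0.0]
contact_force: [-0.4, 6.4, 4.4]
width: 30.2
grasp_force: 2.9
```

```bash
python3 -c "
from h import *
s,c=np.sin(.095),np.cos(.095)
W=lambda x,y:(529.9+c*x-s*y,-133.8+s*x+c*y)
go(*W(0,57),52,.095)"
```

```text
t 13.1833 p [524.  -74.8  54.1] F [-0.4  6.4  4.4] w 30.210141185292233 lin [-0.0023  0.0002  0.0021] dr [-0.0003 -0.0013 -0.0001]
```

Converted, -0.002 m is -0.0025, -0.001 m is -0.0013.

Request:
send_rows(grip=[0.03, 0.03], linear=[[-0.0013, 0, 0], [-0.0025, 0, 0]], dr=[[0, 0, 0], [0, 0, 0]])

```text
t: 13.35
position: [524.2, -76.4, 54.1]
orientation: [-0.001, 0.673, 0.74, 0.0]
contact_force: [-0.3, 6.0, 4.1]
width: 30.6
grasp_force: 2.9
```

Converted, -0.002 m is -0.0025, -0.001 m is -0.0013.

Request:
send_rows(grip=[0.03, 0.03], linear=[[-0.0013, 0, 0], [-0.0025, 0, 0]], dr=[[0, 0, 0], [0, 0, 0]])

```text
t: 13.52
position: [524.4, -78.4, 54.1]
orientation: [-0.001, 0.673, 0.74, 0.0]
contact_force: [0.0, 5.9, 4.5]
width: 30.2
grasp_force: 2.9
```

Converted, -0.003 m is -0.0038, -0.001 m is -0.0013.

Request:
send_rows(grip=[0.03, 0.03, 0.03], linear=[[-0.0013, 0, 0], [-0.0025, 0, 0], [-0.0038, 0, 0]], dr=[[0, 0, 0], [0, 0, 0], [0, 0, 0]])

```text
t: 13.77
position: [524.5, -79.2, 54.1]
orientation: [-0.002, 0.672, 0.74, 0.001]
contact_force: [-1.3, 13.5, 7.0]
width: 30.1
grasp_force: 5.8
```

```bash
python3 -c "
from h import *
snap('top','j.png');snap('scene','k.png')
a=cv2.imread('pics/j.png')[200:320,380:540];b=cv2.imread('pics/k.png')[220:370,130:330]
cv2.imwrite('pics/m6.png',np.hstack([cv2.resize(a,(400,300)),cv2.resize(b,(400,300))]))"
```

```text
(no output)
```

View pics/m6.png

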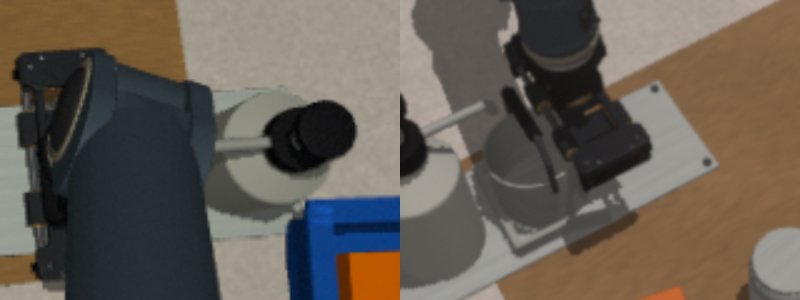

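The force jumped to 13 N with the pot between the guides (scene crop about (530,180)), so it is at the stop. I'll back off and rise.

Converted, 0.1 m is 0.125, 0.08 m is 0.1.

Request:
send_rows(grip=[0.03, 0.03, 0.03, 0.03, 0.03, 0.03, 0.03, 0.03], linear=[[0.0038, 0, 0], [0.01, 0, 0], [0.025, 0, 0], [0.05, 0, 0], [0.075, 0, 0], [0.1, 0, 0], [0.125, 0, 0], [0.125, 0, 0]], dr=[[0, 0, 0], [0, 0, 0], [0, 0, 0], [0, 0, 0], [0, 0, 0], [0, 0, 0], [0, 0, 0], [0, 0, 0]])

```text
t: 14.53
position: [514.5, 21.5, 53.5]
orientation: [-0.001, 0.671, 0.742, 0.0]
contact_force: [0.4, 0.5, -0.7]
width: 30.2
grasp_force: 0.0
```

Converted, -0.265 m is -0.3313, -0.245 m is -0.3063.

Request:
send_rows(grip=[0.0, 0.0, 0.0, 0.0, 0.0, 0.0, 0.0, 0.0], linear=[[0, 0, -0.0438], [0, 0, -0.0875], [0, 0, -0.1313], [0, 0, -0.175], [0, 0, -0.2188], [0, 0, -0.2625], [0, 0, -0.3063], [0, 0, -0.3313]], dr=[[0, 0, 0], [0, 0, 0], [0, 0, 0], [0, 0, 0], [0, 0, 0], [0, 0, 0], [0, 0, 0], [0, 0, 0]])

```text
t: 15.2
position: [516.4, 15.8, 322.9]
orientation: [0.002, 0.674, 0.739, 0.002]
contact_force: [1.4, 0.8, -0.1]
width: 0.4
grasp_force: 0.0
```

```bash
python3 -c "
from h import *
s,c=np.sin(.095),np.cos(.095)
W=lambda x,y:(529.9+c*x-s*y,-133.8+s*x+c*y)
go(*W(0,-122),320,.095)
T=snap('top','l.png');S=snap('scene','n.png')
a=cv2.imread('pics/l.png');b=cv2.imread('pics/n.png')
# expected seated pot: rim circle, bar
for im,cam in((a,T),(b,S)):
    for f in np.linspace(0,2*np.pi,24,endpoint=False):
        u=proj(cam,[*W(50*np.cos(f),50*np.sin(f)),91])[0].round().astype(int); im[u[1],u[0]]=(0,0,255)
    for x in (-33,33):
        u=proj(cam,[*W(x,0),146])[0].round().astype(int); im[u[1],u[0]]=(0,255,0)
    u=proj(cam,[*W(0,-122),246])[0].round().astype(int); im[u[1],u[0]]=(0,255,255)
a=a[200:320,390:550];b=b[230:350,90:250]
cv2.imwrite('pics/m7.png',np.hstack([cv2.resize(a,(400,300),interpolation=0),cv2.resize(b,(400,300),interpolation=0)]))"
```

```text
t 15.2 p [516.4  15.8 322.9] F [ 1.4  0.8 -0.1] w 0.42803568536789394 lin [-0.2722  0.      0.0029] dr [ 0.0054  0.0001 -0.0027]
```

View pics/m7.png

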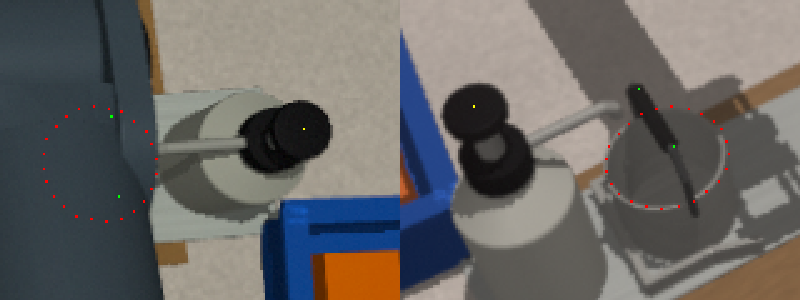

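The pot matches its seated outline in the scene crop (rim around (667,160), bar from (632,85) to (675,150)), and the predicted plunger centre lies on its disc in both views. I'll move over the plunger.

Converted, -0.272 m is -0.34, -0.245 m is -0.3063.

Request:
send_rows(grip=[0.0, 0.0, 0.0, 0.0, 0.0, 0.0, 0.0, 0.0], linear=[[-0.0438, 0, 0], [-0.0875, 0, 0], [-0.1313, 0, 0], [-0.175, 0, 0], [-0.2188, 0, 0], [-0.2625, 0, 0], [-0.3063, 0, 0], [-0.34, 0, 0]], dr=[[0, 0, 0], [0, 0, 0], [0, 0, 0], [0, 0, 0], [0, 0, 0], [0, 0, 0], [0, 0, 0], [0, 0, 0]])

```text
t: 15.97
position: [539.4, -257.5, 317.5]
orientation: [-0.001, 0.674, 0.738, -0.001]
contact_force: [0.3, 0.5, 0.4]
width: 0.6
grasp_force: 0.0
```

Request:
send_rows(grip=[0.0, 0.0, 0.0], linear=[[0, 0, 0], [0, 0, 0], [0, 0, 0]], dr=[[0, 0, 0], [0, 0, 0], [0, 0, 0]])

```text
t: 16.22
position: [540.3, -253.3, 317.6]
orientation: [-0.001, 0.673, 0.739, -0.0]
contact_force: [0.9, 1.0, 0.7]
width: 0.2
grasp_force: 0.0
```

```bash
python3 -c "
from h import *
s,c=np.sin(.095),np.cos(.095)
W=lambda x,y:(529.9+c*x-s*y,-133.8+s*x+c*y)
go(*W(0,-122),272,.095)"
```

```text
t 16.2167 p [ 540.3 -253.3  317.6] F [0.9 1.  0.7] w 0.22994867412743278 lin [-0.0021  0.001   0.0456] dr [-0.0022 -0.0013 -0.0012]
```

Converted, 0.046 m is 0.0575, 0.001 m is 0.0013.

Request:
send_rows(grip=[0.0, 0.0, 0.0, 0.0, 0.0], linear=[[-0.0025, 0.0013, 0.0188], [-0.0025, 0.0013, 0.0375], [-0.0025, 0.0013, 0.0525], [-0.0025, 0.0013, 0.0575], [-0.0025, 0.0013, 0.0575]], dr=[[0, 0, 0], [0, 0, 0], [0, 0, 0], [0, 0, 0], [0, 0, 0]])

```text
t: 16.63
position: [541.6, -254.3, 271.6]
orientation: [-0.001, 0.673, 0.74, -0.0]
contact_force: [-0.1, 0.5, -0.0]
width: 0.7
grasp_force: 0.0
```

Converted, 0.017 m is 0.0213, 0.015 m is 0.0188.

Request:
send_rows(grip=[0.0, 0.0, 0.0, 0.0, 0.0, 0.0], linear=[[0, 0, 0.005], [0, 0, 0.01], [0, 0, 0.015], [0, 0, 0.0188], [0, 0, 0.0213], [0, 0, 0.0213]], dr=[[0, 0, 0], [0, 0, 0], [0, 0, 0], [0, 0, 0], [0, 0, 0], [0, 0, 0]])

```text
t: 17.13
position: [542.8, -255.7, 257.0]
orientation: [0.001, 0.673, 0.74, 0.001]
contact_force: [-0.1, 1.7, 7.3]
width: 0.3
grasp_force: 3.6
```

Converted, 0.003 m is 0.0038, 0.002 m is 0.0025.

Request:
send_rows(grip=[0.0, 0.0, 0.0], linear=[[0, 0, 0.0025], [0, 0, 0.0038], [0, 0, 0.0038]], dr=[[0, 0, 0], [0, 0, 0], [0, 0, 0]])

```text
t: 17.38
position: [542.8, -255.7, 254.6]
orientation: [0.001, 0.673, 0.74, 0.001]
contact_force: [-2.4, 2.1, 8.2]
width: 0.3
grasp_force: 4.0
```

Converted, 0.002 m is 0.0025, 0.001 m is 0.0013.

Request:
send_rows(grip=[0.0, 0.0, 0.0], linear=[[0, 0, 0.0013], [0, 0, 0.0025], [0, 0, 0.0025]], dr=[[0, 0, 0], [0, 0, 0], [0, 0, 0]])

```text
t: 17.63
position: [542.8, -255.8, 254.4]
orientation: [0.001, 0.673, 0.74, 0.001]
contact_force: [-4.5, 3.8, 15.9]
width: 0.7
grasp_force: 8.2
```

Force rose to 16 N at z 254.4, so the plunger is at its stop. I'll release it, retreat and check.

Converted, -0.11 m is -0.1375, -0.09 m is -0.1125.

Request:
send_rows(grip=[0.0, 0.0, 0.0, 0.0, 0.0, 0.0, 0.0, 0.0], linear=[[0, 0, -0.0063], [0, 0, -0.015], [0, 0, -0.0375], [0, 0, -0.075], [0, 0, -0.1125], [0, 0, -0.1375], [0, 0, -0.1375], [0, 0, -0.1375]], dr=[[0, 0, 0], [0, 0, 0], [0, 0, 0], [0, 0, 0], [0, 0, 0], [0, 0, 0], [0, 0, 0], [0, 0, 0]])

```text
t: 18.3
position: [542.4, -256.2, 362.0]
orientation: [0.001, 0.673, 0.739, 0.001]
contact_force: [-0.1, -0.4, -0.5]
width: 0.8
grasp_force: 0.0
```

Request:
send_rows(grip=[0.0, 0.0, 0.0, 0.0, 0.0], linear=[[0, 0, 0], [0, 0, 0], [0, 0, 0], [0, 0, 0], [0, 0, 0]], dr=[[0, 0, 0], [0, 0, 0], [0, 0, 0], [0, 0, 0], [0, 0, 0]])

```text
t: 18.72
position: [541.9, -255.7, 360.3]
orientation: [-0.001, 0.673, 0.74, -0.0]
contact_force: [-0.5, 0.2, 0.3]
width: 0.6
grasp_force: 0.0
```

```bash
python3 -c "
from h import *
T=snap('top','q.png');S=snap('scene','r.png')
a=cv2.imread('pics/q.png')[200:320,390:550];b=cv2.imread('pics/r.png')[230:350,90:250]
cv2.imwrite('pics/m8.png',np.hstack([cv2.resize(a,(400,300),interpolation=0),cv2.resize(b,(400,300),interpolation=0)]))"
```

```text
(no output)
```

View pics/m8.png

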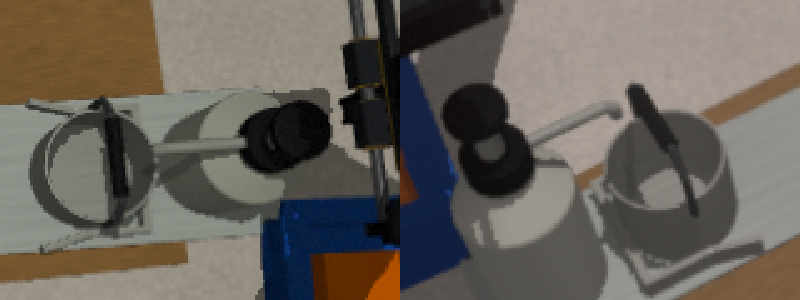

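The pot is seated between the guides with its bar at (112,118) to (120,195) in the top crop, exactly where expected. The plunger is up and the gripper is clear.

```bash
python3 -c "
from cell import manip
print(manip.finish_job())"
```

```text
the job is handed in; nothing more can be done
None
```

The pot stands seated under the spout with its handle crosswise, and the plunger was pressed to its stop and is back up; I handed the job in after 18.8 s of robot time, with no verdict shown.

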